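# Sort the finished sample pots, reagent bottles and tube on the food-testing bench

## Robot

A 6-joint arm with a two-finger parallel gripper is mounted at the origin on the work surface. World frame = base frame: x ahead of the robot, y to its left, z up, the work surface at z = 0. Lengths are in m, angles in rad, forces in N, time in s.
With the tool pointing down it reaches from about 0.35 to 0.775 m from the base axis. Payload 5.5 kg.
Tool frame: the origin (TCP) lies between the finger pads; the fingertips stand 19 mm ahead of it and the grasp point (between the pads) is the TCP; z points along the fingers, y is the line along which they close (so a half turn about z gives the same grasp; the last joint's range is limited). The gripper opens to 85 mm and grips with 20 to 120 N. Pads are 22 mm wide; open, the fingers measure 114 mm over their backs; the gripper's body (76 mm by 85 mm) begins 54 mm behind the grasp point. The pads swing forward as they close: fully open they stand 13 mm farther back than shut.
Start: joints at [1.049, 0.313, 0.046, 1.304, 0, 1.431], TCP at [0.214, 0.534, 0.25] pointing down, gripper open.
Joint ranges: [-2.76, 2.76], [-0.86, 1.69], [-1.03, 1.26], [-2.2, 2.34], [-1.47, 1.5], [-3.14, 3.14]. Speed limits (rad/s): [2.57, 2.57, 3.14, 3.14, 3.14, 3.14].

## Interface

Orientations are given as a unit quaternion [w, x, y, z].
In Python, from workcell import env gives the robot as it stands.
- The arm moves only by the tool carry_out, never from a script. Its argument "increments" is a list that holds one entry, the list of rows, each a list of 6 numbers: the shift along the tool's x, y, z each as a share of 50 cm, from -1 to 1, then the turn, a rotation vector about the tool's x, y, z each as a share of 2 pi rad, from -1 to 1. In form: [[[x, y, z, ax, ay, az], ...]]. A call has 1 to 5 rows; each row is the pose to reach, as a shift and turn from the pose commanded when the call began, along the tool's axes at that moment, turning the shorter way round; what a row does not reach only later rows make up. A row lasts 1/8 s, in which the tool goes at most 62.5 mm and 10.7 degrees, less where a joint would pass 70% of its speed; a pose out of reach is approached as far as the arm can. A call with a number of a shift or a turn outside -1 to 1 is refused whole. A call with a gripper value outside its range is refused whole. "jaw" is the closure, from 0 (fully open) to 1 (shut), set as the call begins (left out, the last holds). The fingers move at their own pace and stop on an object; "squeeze" is the grip in N (left out, the last holds). Time passes only in rows, so rows that repeat a pose let the fingers close. It gives the time, the measured TCP pose, the force, the opening and the grip force at its end, in the units of the state.
- env.get_state(): the state, without advancing time (a new reading comes with each control period).
- env.read_camera(name): name is "scene" or "top" or "wrist"; returns a dict with "frame" (480x640x3 uint8, blue, green, red), "z_map" (480x640 float32, m along the optical axis (not along the pixel's ray), 0 where there is no reading), "intrinsics" (3x3 intrinsics, pixels), "k1" (the pictures are not rectified: a ray, as slopes to the right and down, at radius r is drawn at 1 + k1 r^2 times it, then the intrinsics apply), "R" (3x3) and "t" (3): a world point X has camera coordinates R X + t; the wrist camera has in their place "T_tool_cam" (4x4, takes a point from camera to tool coordinates, whose origin is the TCP and whose axes are the flange's). Camera axes: x right, y down, z forward; pixel columns grow to the right and rows downward; lengths in m; the calibration is good to about 2 mm. A picture is of the moment at which its call begins: read the wrist's pose just before it.
- env.hand_in(): hands the job in; it is judged then, once.
Trained networks look in the newest picture that a camera, given by its name, has taken for a name from the list of things; names that differ only in an ending like _2 or _b are one class to them, and where a whole thing is asked for, a point or a joint stands for the part that bears it (a point fixed in the world has none). Each returns a list of dicts, best first, with "score" (0 to 1); they miss things now and then, are a little off and sometimes report something else, mostly with a low value. They report only what shows in the picture. A call takes as long as a camera call. They do not tell look-alikes from the thing itself.
- env.find_in(camera, name): "position" ([x, y, z] in m, in world coordinates, good to about 4 mm: the middle of the surface that is visible of it).
The state is a dict: "clock": time; "joint_pos": joint angles; "qvel": joint speeds; "tau": joint torques, N m; "tcp_pos": TCP position; "orientation": TCP orientation; "wrist_force": force on the tool from outside, world axes, zero at the start; "ft_torque": the same for the moment, N m; "finger_gap": finger opening in m; "grip_force": force on a finger pad.
Only numpy, scipy, OpenCV 4.12 (cv2) and the standard library are available. Lean on these libraries where they do the work, as an engineer would, in place of code of your own. Each camera call takes 0.05 s, during which the arm holds its last target. There are 200 camera calls.

## Task

Clear up after the test run by sorting the capped containers into the three blue trays: a round sample pot into each bay of the divided tray, both square reagent bottles into the undivided square-cornered tray, and the slim tube into the round dish. Set each one down gently, standing upright on the tray's floor, let go of it, and leave the open glass beaker standing where it is.

Things in the scene. Friction and masses are not known exactly. Their poses are not given: they have to be found in the camera images.
- pot_1: round sample pot, upright white cylinder 44 mm in diameter and 60 mm tall including its 45 mm wide red screw cap (top 16 mm); smooth sides, about 80 g. The two pots are alike. Origin at the centre of its underside, z up its axis.
- pot_2: round sample pot, upright white cylinder 44 mm in diameter and 60 mm tall including its 45 mm wide red screw cap (top 16 mm); smooth sides, about 80 g. The two pots are alike. Origin at the centre of its underside, z up its axis.
- bottle_1: square-bodied reagent bottle, white, 36 x 36 mm and 56 mm tall (flat sides along its x and y axes), with a narrower round red cap 26 mm wide above, 76 mm tall in all; about 90 g. The two bottles are alike. Origin at the centre of its underside, z up.
- bottle_2: square-bodied reagent bottle, white, 36 x 36 mm and 56 mm tall (flat sides along its x and y axes), with a narrower round red cap 26 mm wide above, 76 mm tall in all; about 90 g. The two bottles are alike. Origin at the centre of its underside, z up.
- tube: slim upright sample tube with a flat foot, 28 mm in diameter all the way up and 92 mm tall including its red cap (top 18 mm), white, about 50 g. Origin at the centre of its underside, z up its axis.
- bay_tray: fixed blue tray, 78 mm (x) x 156 mm (y) outside and 18 mm high, walls and floor 4 mm thick; one 4 mm divider across the middle, as high as the walls, parts it into two open bays of 70 x 72 mm, centred at y = +38 and y = -38 mm. Origin at the centre of its underside, long side along y.
- square_tray: fixed blue undivided tray, 118 mm (x) x 138 mm (y) outside and 18 mm high, walls and floor 4 mm thick. Origin at the centre of its underside.
- round_dish: fixed blue round dish, 96 mm in diameter and 18 mm high, wall and floor 4 mm thick. Origin at the centre of its underside.
- beaker: empty open glass beaker, 60 mm across the rim and 70 mm tall, standing among the containers; not to be disturbed. Origin at the centre of its underside. (Around it also lie low loose things up to 13 mm high: two test cassettes, a thermometer, a marker.)
There are look-alikes about, which are no part of the job. Leave any turquoise look-alike of the tube alone.

How it is judged:
By the outcome, as a careful person would: the job done as asked, in the order asked, and still so for the second after the job is handed in, with the robot touching nothing.
It also fails if it takes over 109 s, if anything falls off the work surface, if the arm or the gripper's body presses on something with over 40 N, if the wrist force passes 120 N, or if a joint passes its speed limit or range.

## Working session

There is one attempt and no reset: what is moved stays moved. The work goes in short steps, Python scripts to look and compute and a tool call to move; the robot and the scene stay as the last step left them, time stands still between calls to the robot, and variables do not carry over. Pictures are saved under pics/ and viewed, at most 14 in all, crops included, and the job is handed in when it is done.

Besides the shell and the picture viewer there is one more tool, called by a JSON object that holds its "api" and its "payload", one argument or row to a line. carry_out: Moves the arm, as the interface text tells. Its arguments: {"type":"object","properties":{"increments":{"type":"array","items":{"type":"array","items":{"type":"array","items":{"type":"number","minimum":-1,"maximum":1}}}},"jaw":{"type":"number"},"squeeze":{"type":"number"}},"required":["increments"]}

```bash
mkdir -p pics; ls; cat > h.py <<'E'
import numpy as np, cv2
from workcell import env
def snap(cam,fn=None):
    s=env.get_state(); c=env.read_camera(cam)
    if fn: cv2.imwrite('pics/'+fn,c['frame'])
    return s,c
def cloud(c,s=None):
    K=np.array(c['intrinsics']);z=c['z_map'];k1=c['k1']
    v,u=np.mgrid[0:480,0:640]
    p=np.stack([u,v],-1).reshape(-1,1,2).astype(float)
    q=cv2.undistortPoints(p,K,np.array([k1,0,0,0.])).reshape(480,640,2)
    X=np.dstack([q[...,0]*z,q[...,1]*z,z])
    return (X-np.array(c['t']))@np.array(c['R'])
E
python3 - <<'E'
from h import *
for cam in ['top','scene']:
    s,c=snap(cam,cam+'1.png')
    np.save(cam+'.npy',cloud(c)); print(cam,c['k1'],np.array(c['t']))
    for n in ['pot_1','bottle_1','tube','bay_tray','square_tray','round_dish','beaker']:
        print(n,[(np.round(d['position'],3).tolist(),round(d['score'],2)) for d in env.find_in(cam,n)])
s=env.get_state();print({k:np.round(v,3).tolist() for k,v in s.items()})
E
```

```text
pics
top -0.1450952761763219 [0.07753131 0.53951752 0.98760269]
pot_1 [([0.459, -0.046, 0.059], 0.94), ([0.419, 0.32, 0.062], 0.76)]
bottle_1 [([0.454, -0.195, 0.052], 0.86), ([0.454, 0.051, 0.053], 0.63)]
tube [([0.46, 0.185, 0.095], 0.72), ([0.508, 0.113, 0.095], 0.57)]
bay_tray [([0.611, 0.221, 0.003], 0.69)]
square_tray [([0.597, -0.24, 0.006], 0.56)]
round_dish []
beaker [([0.598, -0.24, 0.008], 0.71), ([0.429, -0.33, 0.043], 0.61)]
scene 0.011799512046233685 [-0.05526038 -0.23495982  1.67619082]
pot_1 [([0.476, -0.052, 0.038], 0.94), ([0.441, 0.321, 0.04], 0.57)]
bottle_1 [([0.47, -0.198, 0.039], 0.84), ([0.463, 0.052, 0.046], 0.64)]
tube [([0.473, 0.194, 0.054], 0.82), ([0.521, 0.113, 0.05], 0.7), ([0.44, 0.323, 0.041], 0.28)]
bay_tray [([0.477, -0.055, 0.041], 0.69), ([0.61, 0.223, 0.004], 0.59)]
square_tray [([0.603, -0.238, 0.005], 0.56)]
round_dish [([0.623, 0.013, 0.006], 0.72)]
beaker [([0.442, -0.323, 0.05], 0.81)]
{'clock': 0.8, 'joint_pos': [1.049, 0.313, 0.046, 1.304, -0.0, 1.431], 'qvel': [-0.002, 0.001, 0.002, -0.001, 0.0, -0.001], 'tau': [-0.0, -48.039, 29.88, -0.0, -0.0, -0.0], 'tcp_pos': [0.214, 0.534, 0.25], 'orientation': [0.0, 0.19, 0.982, 0.0], 'wrist_force': [0.311, -0.165, -0.309], 'ft_torque': [-0.022, 0.024, 0.031], 'grip_force': 0.0, 'finger_gap': 0.085}
```

View pics/top1.png

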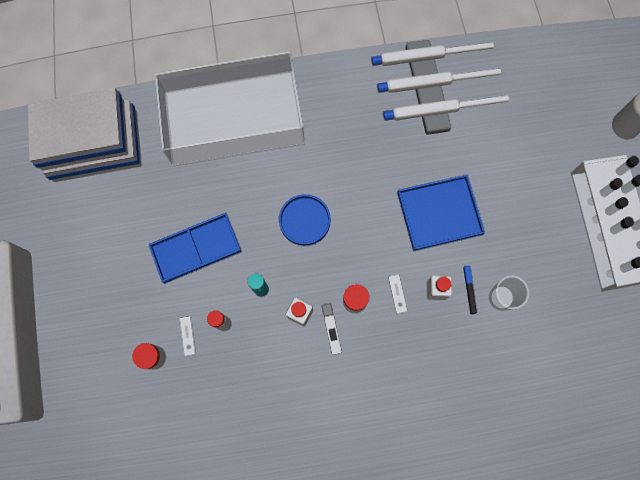

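View pics/scene1.png

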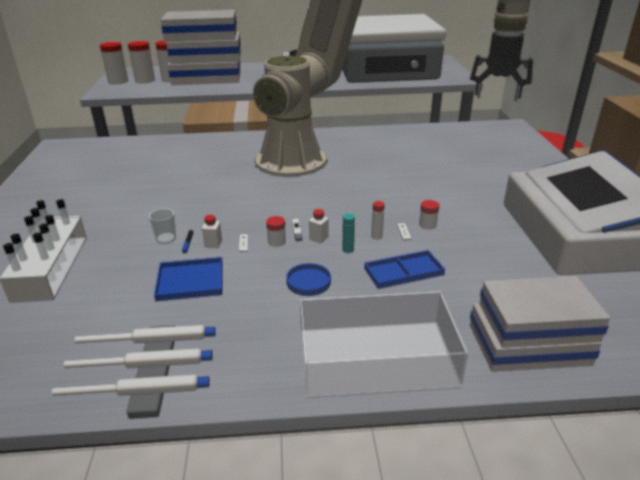

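The red-capped white tube is at top pixel (216,319) and a turquoise look-alike is at (257,284). The pots are at (146,356) and (356,297), the bottles at (299,311) and (441,287), and the beaker at (510,293). The trays are at (195,248) divided, (305,220) dish and (441,213) square. The red-capped jars on the back shelf in the scene view are off the work surface, so they aren't part of the job. I'll measure next and confirm with a crop.

```bash
python3 - <<'E'
from h import *
im=cv2.imread('pics/top1.png');P=np.load('top.npy');hsv=cv2.cvtColor(im,cv2.COLOR_BGR2HSV)
cv2.imwrite('pics/crop1.png',cv2.resize(im[260:380,120:320],None,fx=4,fy=4,interpolation=cv2.INTER_CUBIC)) 
H,S,V=cv2.split(hsv)
red=((H<10)|(H>170))&(S>130)&(V>80); blue=(H>105)&(H<125)&(S>150)
def comps(m):
    n,l,st,ce=cv2.connectedComponentsWithStats(m.astype('u1' if 0 else np.uint8))
    for i in range(1,n):
        if st[i,4]>100: yield l==i,ce[i]
print('table z',np.median(P[400:450,200:500,2]))
for m,c in comps(red):
    p=P[m];zt=np.percentile(p[:,2],80);q=p[abs(p[:,2]-zt)<.006]
    (cc,r)=cv2.minEnclosingCircle(q[:,:2].astype(np.float32))
    print('red',c.round(),zt.round(3),q.mean(0).round(4),np.round(cc,4),round(r,4))
    w=(abs(P[...,0]-cc[0])<.05)&(abs(P[...,1]-cc[1])<.05)&(P[...,2]>.050)&(P[...,2]<.062)&(S<70)
    b=P[w]
    if len(b)>60: print('  white',len(b),cv2.minAreaRect(b[:,:2].astype(np.float32)))
for m,c in comps(blue):
    p=P[m]
    if p[:,2].max()>.06 or m.sum()<1000: continue
    r=p[p[:,2]>.012]; print('blue',c.round(),m.sum(),cv2.minAreaRect(r[:,:2].astype(np.float32)),cv2.minAreaRect(p[:,:2].astype(np.float32)),np.median(r[:,2]))
E
```

```text
table z -0.0008738150172277311
red [443. 284.] 0.076 [ 0.4587 -0.2007  0.0749] [ 0.4591 -0.2002] 0.0129
  white 203 ((0.45982858538627625, -0.201436385512352), (0.036059390753507614, 0.036391790956258774), 78.7896728515625)
red [356. 297.] 0.061 [ 0.4636 -0.0498  0.0595] [ 0.4636 -0.0501] 0.0224
red [298. 309.] 0.077 [0.4576 0.0509 0.0749] [0.4579 0.0511] 0.0126
  white 221 ((0.4579141139984131, 0.05082891508936882), (0.036379411816596985, 0.03403239697217941), 53.288482666015625)
red [215. 318.] 0.093 [0.463  0.1899 0.0912] [0.4633 0.1901] 0.0139
red [145. 356.] 0.061 [0.4233 0.3247 0.0599] [0.4234 0.3251] 0.023
```

View pics/crop1.png

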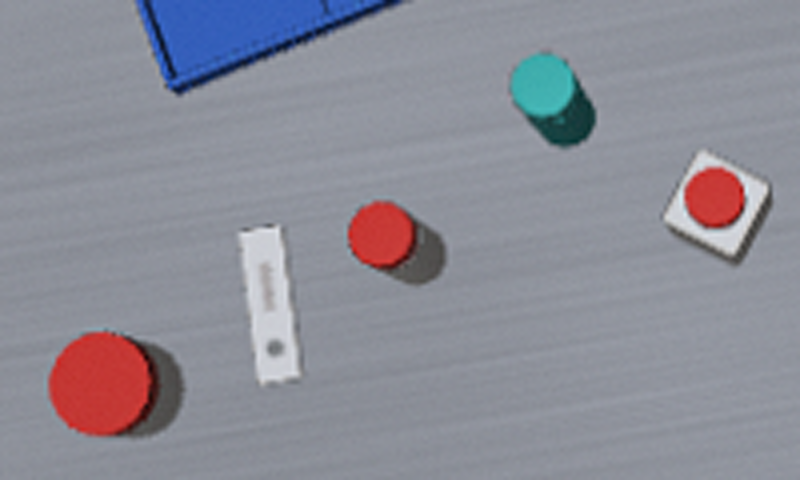

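The crop shows the red-capped tube at crop (382,235), separate from the turquoise look-alike at (545,85). The red-capped one is the target.

```bash
python3 - <<'E'
from h import *
im=cv2.imread('pics/top1.png');P=np.load('top.npy');H,S,V=cv2.split(cv2.cvtColor(im,cv2.COLOR_BGR2HSV))
blue=((H>100)&(H<130)&(S>120)&(P[...,2]<.03)&(P[...,2]>-.01)).astype(np.uint8)
n,l,st,ce=cv2.connectedComponentsWithStats(blue)
for i in range(1,n):
    if st[i,4]<800: continue
    p=P[l==i]; r=p[p[:,2]>.013].astype(np.float32)
    print(ce[i].round(),st[i,4],len(r),[np.round(a,4).tolist() for a in cv2.minAreaRect(r[:,:2])],[np.round(a,4).tolist() for a in cv2.minEnclosingCircle(r[:,:2])])
c=(H>80)&(H<95)&(S>120)&(P[...,2]>.085)&(P[...,2]<.1);print('turq',P[c].mean(0))
E
```

```text
Traceback (most recent call last):
cv2.error: OpenCV(4.12.0) /io/opencv/modules/imgproc/src/convhull.cpp:143: error: (-215:Assertion failed) total >= 0 && (depth == CV_32F || depth == CV_32S) in function 'convexHull'
```

```bash
python3 - <<'E'
from h import *
im=cv2.imread('pics/top1.png');P=np.load('top.npy');H,S,V=cv2.split(cv2.cvtColor(im,cv2.COLOR_BGR2HSV))
blue=((H>100)&(H<130)&(S>120)).astype(np.uint8)
n,l,st,ce=cv2.connectedComponentsWithStats(blue)
for i in range(1,n):
    if st[i,4]<800: continue
    p=P[l==i].astype(np.float32); r=p[p[:,2]>.011]
    print(ce[i].round(),st[i,4],len(r),np.percentile(p[:,2],[2,50,90,98]))
    for q in (p,r):
        if len(q)>30: print('   ',[np.round(a,4).tolist() for a in cv2.minAreaRect(q[:,:2].copy())],np.round(cv2.minEnclosingCircle(q[:,:2].copy())[0],4))
c=(H>80)&(H<95)&(S>120)&(P[...,2]>.085)&(P[...,2]<.1);print('turq',P[c].mean(0))
E
```

```text
[440. 212.] 4555 641 [-0.00121278  0.00341932  0.01450844  0.01870471]
    [[0.5256, -0.1235], [0.1679, 0.4651], 33.5455] [ 0.4977 -0.1421]
    [[0.5231, -0.1197], [0.1678, 0.4559], 33.5493] [ 0.4956 -0.1379]
[304. 219.] 2063 392 [-0.00097797  0.00375846  0.01630604  0.01892465]
    [[0.509, 0.0377], [0.0948, 0.3521], 79.2667] [0.5047 0.0149]
    [[0.5059, 0.0383], [0.0948, 0.3458], 79.2667] [0.5018 0.0169]
[194. 248.] 3573 738 [-0.00056767  0.0042347   0.01642977  0.01951688]
    [[0.4766, 0.1724], [0.3873, 0.1655], 21.6785] [0.4791 0.1659]
    [[0.477, 0.1712], [0.3873, 0.163], 21.6785] [0.4791 0.1659]
turq [0.51335633 0.11382983 0.09093371]
```

```bash
python3 - <<'E'
from h import *
im=cv2.imread('pics/top1.png');P=np.load('top.npy');H,S,V=cv2.split(cv2.cvtColor(im,cv2.COLOR_BGR2HSV))
blue=((H>100)&(H<130)&(S>120)).astype(np.uint8)
n,l,st,ce=cv2.connectedComponentsWithStats(blue)
for i in range(1,n):
    if st[i,4]<800: continue
    p=P[l==i].astype(np.float32); 
    for lo,hi in((-.004,.022),(.014,.022)):
        q=p[(p[:,2]>lo)&(p[:,2]<hi)];
        print('   ',[np.round(a,4).tolist() for a in cv2.minAreaRect(q[:,:2].copy())],[np.round(a,4) for a in cv2.minEnclosingCircle(q[:,:2].copy())])
s=env.get_state();print(s['clock'])
E
```

```text
[[0.6025, -0.2407], [0.1216, 0.1441], 3.9905] [array([ 0.6032, -0.2408]), np.float64(0.0936)]
    [[0.6012, -0.238], [0.1192, 0.1376], 3.8736] [array([ 0.6002, -0.2371]), np.float64(0.0888)]
    [[0.6298, 0.0146], [0.095, 0.1004], 60.06] [array([0.6317, 0.0157]), np.float64(0.0515)]
    [[0.6287, 0.0148], [0.095, 0.0948], 18.2331] [array([0.6284, 0.0159]), np.float64(0.0485)]
    [[0.6122, 0.2268], [0.0866, 0.1588], 13.3904] [array([0.6106, 0.2243]), np.float64(0.0862)]
    [[0.6097, 0.2245], [0.0801, 0.1555], 12.8741] [array([0.6094, 0.2236]), np.float64(0.0852)]
0.8
```

```bash
cat > plan.py <<'E'
import sys
from h import *
def pose():
    s=env.get_state();w,x,y,z=s['orientation'];R=np.array([[1-2*(y*y+z*z),2*(x*y-w*z)],[2*(x*y+w*z),1-2*(x*x+z*z)]])
    return s,np.array(s['tcp_pos']),np.degrees(np.arctan2(R[1,0],R[0,0]))
def legs(W,start=None):
    s,p,th=pose();print(round(s['clock'],2),p.round(4),round(th,1),'tilt',np.round(s['orientation'],3),'gap',round(s['finger_gap'],4))
    if start: p,th=np.array(start[:3]),start[3]
    for x,y,z,t in W:
        d=np.array([x,y,z])-p;a=np.radians(th);c,n=np.cos(a),np.sin(a)
        v=np.array([d[0]*c+d[1]*n,d[0]*n-d[1]*c,-d[2]])/.5;dt=(th-t+180)%360-180
        print('->',(x,y,z,t),v.round(3),'az',round(dt/360,3));p,th=np.array([x,y,z]),t
E
python3 - <<'E'
from plan import *
legs([(.4234,.325,.15,102.9),(.4234,.325,.036,102.9),(.4234,.325,.15,102.9),(.6011,.2613,.15,102.9),(.6011,.2613,.040,102.9)])
E
```

```text
0.8 [0.2143 0.5336 0.2504] 158.1 tilt [0.    0.19  0.982 0.   ] gap 0.0854
-> (0.4234, 0.325, 0.15, 102.9) [-0.544 -0.231  0.201] az 0.153
-> (0.4234, 0.325, 0.036, 102.9) [0.    0.    0.228] az 0.0
-> (0.4234, 0.325, 0.15, 102.9) [ 0.     0.    -0.228] az 0.0
-> (0.6011, 0.2613, 0.15, 102.9) [-0.204  0.318 -0.   ] az 0.0
-> (0.6011, 0.2613, 0.04, 102.9) [0.   0.   0.22] az 0.0
```

{"api": "carry_out", "payload": {
  "increments": [
    [[-0.11,-0.046,0.03,0,0,0.025],[-0.22,-0.092,0.06,0,0,0.05],[-0.33,-0.138,0.09,0,0,0.075],[-0.4,-0.17,0.12,0,0,0.1],[-0.44,-0.185,0.14,0,0,0.125]]
  ],
  "jaw": 0
}}

```text
clock: 1.42
tcp_pos: [0.3851, 0.364, 0.1797]
orientation: [-0.0, 0.554, 0.832, -0.0]
wrist_force: [0.1, 0.5, -0.3]
finger_gap: 0.0854
grip_force: 0.0
```

```bash
python3 - <<'E'
from plan import *
legs([(.4234,.325,.15,102.9)])
E
```

```text
1.43 [0.3851 0.364  0.1797] 112.7 tilt [-0.     0.554  0.832 -0.   ] gap 0.0854
-> (0.4234, 0.325, 0.15, 102.9) [-0.102  0.041  0.059] az 0.027
```

{"api": "carry_out", "payload": {
  "increments": [
    [[-0.05,0.02,0.03,0,0,0.014],[-0.102,0.041,0.059,0,0,0.027],[-0.102,0.041,0.059,0,0,0.027],[-0.102,0.041,0.059,0,0,0.027]]
  ]
}}

```text
clock: 1.92
tcp_pos: [0.4227, 0.3272, 0.1511]
orientation: [-0.0, 0.619, 0.785, 0.0]
wrist_force: [-0.4, -0.2, -0.8]
finger_gap: 0.0855
grip_force: 0.0
```

```bash
python3 - <<'E'
from plan import *
s,c=snap('wrist','w1.png')
legs([(.4234,.325,.036,102.9)])
T=np.array(c['T_tool_cam']);K=np.array(c['intrinsics']);print(T.round(3))
for d in env.find_in('wrist','pot_1'): print(d)
E
```

```text
1.98 [0.4226 0.3276 0.1514] 103.5 tilt [-0.     0.619  0.785  0.   ] gap 0.0858
-> (0.4234, 0.325, 0.036, 102.9) [-0.005  0.     0.231] az 0.002
[[ 0.    -0.962 -0.274  0.07 ]
 [ 1.    -0.     0.    -0.   ]
 [-0.    -0.274  0.962 -0.123]
 [ 0.     0.     0.     1.   ]]
{'position': [0.4207, 0.3313, 0.0576], 'score': 0.68}
```

View pics/w1.png

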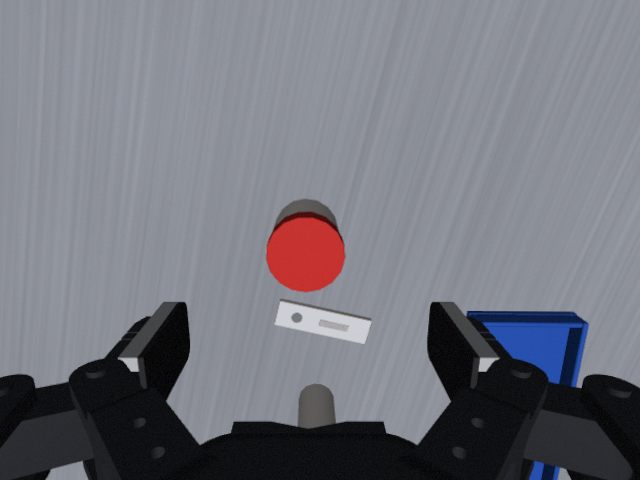

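Wrist view: the pot's cap is at (305,252), roughly between the fingers, with a cassette below it at (323,322). I'll measure the offset from the cap.

```bash
cat >> plan.py <<'E'
def wristcap(fn=None):
    s,c=snap('wrist',fn);c['R'],c['t']=np.eye(3),np.zeros(3);X=cloud(c)
    T=np.array(c['T_tool_cam']);w,x,y,z=s['orientation'];from scipy.spatial.transform import Rotation as Ro
    R=Ro.from_quat([x,y,z,w]).as_matrix();P=(X@T[:3,:3].T+T[:3,3])@R.T+np.array(s['tcp_pos'])
    H,S,V=cv2.split(cv2.cvtColor(c['frame'],cv2.COLOR_BGR2HSV))
    n,l,st,ce=cv2.connectedComponentsWithStats((((H<10)|(H>170))&(S>130)&(V>90)&(X[...,2]>0)).astype(np.uint8))
    for i in range(1,n):
        if st[i,4]<300: continue
        p=P[l==i];zt=np.percentile(p[:,2],80);q=p[abs(p[:,2]-zt)<.005]
        cc,r=cv2.minEnclosingCircle(q[:,:2].astype(np.float32));print('cap',ce[i].round(),zt.round(4),q.mean(0).round(4),np.round(cc,4),round(r,4))
    return P,c
E
python3 - <<'E'
from plan import *
wristcap();legs([])
E
```

```text
cap [305. 254.] 0.0602 [0.4211 0.326  0.0597] [0.4213 0.3251] 0.0225
2.08 [0.4226 0.3278 0.1515] 103.5 tilt [0.    0.619 0.785 0.001] gap 0.0856
```

{"api": "carry_out", "payload": {
  "increments": [
    [[-0.003,-0.001,0.06,0,0,0.001],[-0.005,-0.002,0.12,0,0,0.002],[-0.005,-0.002,0.17,0,0,0.002],[-0.005,-0.002,0.21,0,0,0.002],[-0.005,-0.002,0.231,0,0,0.002]]
  ]
}}

```text
clock: 2.7
tcp_pos: [0.4217, 0.3247, 0.0347]
orientation: [-0.0, 0.624, 0.781, -0.0]
wrist_force: [-0.8, 0.1, -0.1]
finger_gap: 0.0855
grip_force: 0.0
```

{"api": "carry_out", "payload": {
  "increments": [
    [[0,0,0,0,0,0],[0,0,0,0,0,0],[0,0,0,0,0,0],[0,0,0,0,0,0],[0,0,0,0,0,0]]
  ],
  "jaw": 1,
  "squeeze": 40
}}

```text
clock: 3.32
tcp_pos: [0.4232, 0.3249, 0.0365]
orientation: [0.0, 0.625, 0.781, 0.001]
wrist_force: [-0.5, 0.2, 6.2]
finger_gap: 0.0427
grip_force: 40.9
```

{"api": "carry_out", "payload": {
  "increments": [
    [[0,0,-0.02,0,0,0],[0,0,-0.07,0,0,0],[0,0,-0.12,0,0,0],[0,0,-0.15,0,0,0],[0,0,-0.16,0,0,0]]
  ]
}}

```text
clock: 3.95
tcp_pos: [0.4229, 0.3245, 0.1163]
orientation: [0.0, 0.625, 0.781, 0.001]
wrist_force: [0.5, 0.3, -0.5]
finger_gap: 0.0432
grip_force: 40.8
```

```bash
python3 - <<'E'
from plan import *
legs([(.6011,.2613,.12,102.9),(.6011,.2613,.043,102.9)])
E
```

```text
3.95 [0.4229 0.3245 0.1163] 102.7 tilt [0.    0.625 0.781 0.001] gap 0.0432
-> (0.6011, 0.2613, 0.12, 102.9) [-0.202  0.32  -0.007] az -0.001
-> (0.6011, 0.2613, 0.043, 102.9) [0.    0.    0.154] az 0.0
```

{"api": "carry_out", "payload": {
  "increments": [
    [[-0.03,0.048,-0.007,0,0,0],[-0.08,0.127,-0.007,0,0,0],[-0.13,0.206,-0.007,0,0,0],[-0.175,0.277,-0.007,0,0,0],[-0.202,0.32,-0.007,0,0,0]]
  ]
}}

```text
clock: 4.58
tcp_pos: [0.6021, 0.2597, 0.1174]
orientation: [-0.0, 0.625, 0.78, -0.001]
wrist_force: [-0.7, 0.7, -1.4]
finger_gap: 0.043
grip_force: 41.0
```

{"api": "carry_out", "payload": {
  "increments": [
    [[0,0,0,0,0,0],[0,0,0,0,0,0],[0,0,0.03,0,0,0],[0,0,0.06,0,0,0],[0,0,0.08,0,0,0]]
  ]
}}

```text
clock: 5.2
tcp_pos: [0.5993, 0.261, 0.077]
orientation: [-0.001, 0.624, 0.781, -0.001]
wrist_force: [-0.8, -0.5, -2.1]
finger_gap: 0.0432
grip_force: 41.0
```

```bash
python3 - <<'E'
from plan import *
legs([(.6011,.2613,.042,102.9)])
E
```

```text
5.2 [0.5993 0.261  0.077 ] 102.7 tilt [-0.001  0.624  0.781 -0.001] gap 0.0432
-> (0.6011, 0.2613, 0.042, 102.9) [-0.     0.004  0.07 ] az -0.0
```

{"api": "carry_out", "payload": {
  "increments": [
    [[0,0.002,0.03,0,0,0],[0,0.003,0.05,0,0,0],[0,0.003,0.06,0,0,0],[0,0.003,0.066,0,0,0],[0,0.003,0.068,0,0,0]]
  ]
}}

```text
clock: 5.82
tcp_pos: [0.6024, 0.2613, 0.045]
orientation: [0.0, 0.625, 0.781, 0.0]
wrist_force: [0.9, 1.3, -1.4]
finger_gap: 0.0435
grip_force: 41.0
```

{"api": "carry_out", "payload": {
  "increments": [
    [[0,0,0,0,0,0],[0,0,0.002,0,0,0],[0,0,0.003,0,0,0],[0,0,0.004,0,0,0],[0,0,0.004,0,0,0]]
  ]
}}

```text
clock: 6.45
tcp_pos: [0.6022, 0.2613, 0.0428]
orientation: [-0.0, 0.625, 0.781, 0.0]
wrist_force: [-0.2, 0.4, -1.5]
finger_gap: 0.043
grip_force: 41.0
```

{"api": "carry_out", "payload": {
  "increments": [
    [[0,0,0.001,0,0,0],[0,0,0.002,0,0,0],[0,0,0.003,0,0,0],[0,0,0.004,0,0,0],[0,0,0.004,0,0,0]]
  ]
}}

```text
clock: 7.08
tcp_pos: [0.6021, 0.2613, 0.0408]
orientation: [-0.0, 0.625, 0.781, 0.0]
wrist_force: [0.2, 0.0, -1.4]
finger_gap: 0.0435
grip_force: 41.0
```

{"api": "carry_out", "payload": {
  "increments": [
    [[0,0,0.001,0,0,0],[0,0,0.002,0,0,0],[0,0,0.003,0,0,0],[0,0,0.003,0,0,0],[0,0,0.003,0,0,0]]
  ]
}}

```text
clock: 7.7
tcp_pos: [0.6023, 0.2613, 0.0405]
orientation: [0.0, 0.625, 0.781, 0.0]
wrist_force: [-3.7, -0.8, 6.6]
finger_gap: 0.0432
grip_force: 41.4
```

Contact at about 7 N. Now I'll open the jaws and back off.

{"api": "carry_out", "payload": {
  "increments": [
    [[0,0,0,0,0,0],[0,0,0,0,0,0],[0,0,0,0,0,0],[0,0,0,0,0,0],[0,0,-0.02,0,0,0]]
  ],
  "jaw": 0
}}

```text
clock: 8.32
tcp_pos: [0.6014, 0.261, 0.0487]
orientation: [-0.001, 0.625, 0.781, -0.001]
wrist_force: [-0.2, 0.3, 1.1]
finger_gap: 0.0856
grip_force: 0.0
```

```bash
python3 - <<'E'
from plan import *
s,p,t=pose()
legs([(*p[:2],.14,t),(.4636,-.050,.14,102.9)])
E
```

```text
8.32 [0.6014 0.261  0.0487] 102.7 tilt [-0.001  0.625  0.781 -0.001] gap 0.0856
-> (np.float64(0.6014054166686523), np.float64(0.26099402811903466), 0.14, np.float64(102.68235085015469)) [ 0.     0.    -0.183] az 0.0
-> (0.4636, -0.05, 0.14, 102.9) [-0.546 -0.405 -0.   ] az -0.001
```

{"api": "carry_out", "payload": {
  "increments": [
    [[0,0,-0.06,0,0,0],[0,0,-0.14,0,0,0],[-0.06,-0.045,-0.183,0,0,0],[-0.15,-0.111,-0.183,0,0,0],[-0.24,-0.178,-0.183,0,0,0]]
  ]
}}

```text
clock: 8.95
tcp_pos: [0.5417, 0.1236, 0.1422]
orientation: [0.001, 0.624, 0.781, 0.001]
wrist_force: [1.3, 0.0, -0.0]
finger_gap: 0.0857
grip_force: 0.0
```

{"api": "carry_out", "payload": {
  "increments": [
    [[-0.09,-0.067,0,0,0,0],[-0.18,-0.133,0,0,0,0],[-0.25,-0.185,0,0,0,0],[-0.3,-0.222,0,0,0,0],[-0.3,-0.222,0,0,0,0]]
  ]
}}

```text
clock: 9.57
tcp_pos: [0.466, -0.0477, 0.1417]
orientation: [0.001, 0.626, 0.78, 0.0]
wrist_force: [0.6, 0.3, 0.9]
finger_gap: 0.0857
grip_force: 0.0
```

{"api": "carry_out", "payload": {
  "increments": [
    [[0,0,0,0,0,0],[0,0,0,0,0,0]]
  ]
}}

```text
clock: 9.82
tcp_pos: [0.4669, -0.0453, 0.141]
orientation: [0.0, 0.624, 0.781, 0.0]
wrist_force: [0.2, -0.1, -0.9]
finger_gap: 0.0855
grip_force: 0.0
```

```bash
python3 - <<'E'
from plan import *
wristcap();legs([(.4636,-.050,.036,102.9)])
P=cloud(snap('top','top2.png')[1]);im=cv2.imread('pics/top2.png');H,S,V=cv2.split(cv2.cvtColor(im,cv2.COLOR_BGR2HSV))
m=((H<10)|(H>170))&(S>130)&(V>80)&(abs(P[...,0]-.6)<.06)&(abs(P[...,1]-.26)<.06);print('pot A',P[m].mean(0),np.percentile(P[m][:,2],[5,50,95]))
E
```

```text
cap [334.  59.] 0.0758 [0.4562 0.0508 0.0753] [0.4562 0.0507] 0.0128
cap [298. 264.] 0.0603 [ 0.4623 -0.0497  0.0597] [ 0.4623 -0.0502] 0.0225
9.88 [ 0.4668 -0.0453  0.1409] 102.8 tilt [0.    0.624 0.781 0.   ] gap 0.0854
-> (0.4636, -0.05, 0.036, 102.9) [-0.008 -0.008  0.21 ] az -0.0
pot A [0.60329819 0.26128159 0.06365542] [0.06032038 0.06372448 0.06659766]
```

{"api": "carry_out", "payload": {
  "increments": [
    [[-0.004,-0.005,0.06,0,0,0],[-0.008,-0.009,0.12,0,0,0],[-0.008,-0.009,0.17,0,0,0],[-0.008,-0.009,0.2,0,0,0],[-0.008,-0.009,0.21,0,0,0]]
  ]
}}

```text
clock: 10.55
tcp_pos: [0.4623, -0.0502, 0.0348]
orientation: [-0.001, 0.624, 0.781, -0.0]
wrist_force: [-0.3, -0.1, 0.9]
finger_gap: 0.0856
grip_force: 0.0
```

{"api": "carry_out", "payload": {
  "increments": [
    [[0,0,0,0,0,0],[0,0,0,0,0,0],[0,0,0,0,0,0],[0,0,0,0,0,0],[0,0,0,0,0,0]]
  ],
  "jaw": 1
}}

```text
clock: 11.18
tcp_pos: [0.4637, -0.0511, 0.0366]
orientation: [0.001, 0.625, 0.781, 0.001]
wrist_force: [-1.2, 1.0, 5.6]
finger_gap: 0.0429
grip_force: 40.8
```

{"api": "carry_out", "payload": {
  "increments": [
    [[0,0,-0.02,0,0,0],[0,0,-0.08,0,0,0],[0,0,-0.16,0,0,0],[0,0,-0.22,0,0,0],[0,0,-0.245,0,0,0]]
  ]
}}

```text
clock: 11.8
tcp_pos: [0.4636, -0.0513, 0.1603]
orientation: [0.001, 0.625, 0.781, 0.001]
wrist_force: [0.8, 0.6, -1.8]
finger_gap: 0.0433
grip_force: 40.9
```

```bash
python3 - <<'E'
from plan import *
legs([(.6181,.1873,.159,102.9),(.6181,.1873,.046,102.9)])
E
```

```text
11.8 [ 0.4636 -0.0513  0.1603] 102.7 tilt [0.001 0.625 0.781 0.001] gap 0.0433
-> (0.6181, 0.1873, 0.159, 102.9) [0.398 0.406 0.003] az -0.001
-> (0.6181, 0.1873, 0.046, 102.9) [0.    0.    0.226] az 0.0
```

{"api": "carry_out", "payload": {
  "increments": [
    [[0.05,0.051,0,0,0,0],[0.13,0.132,0,0,0,0],[0.21,0.213,0,0,0,0],[0.29,0.295,0,0,0,0],[0.36,0.366,0,0,0,0]]
  ]
}}

```text
clock: 12.42
tcp_pos: [0.6022, 0.1666, 0.1571]
orientation: [-0.001, 0.624, 0.781, -0.001]
wrist_force: [0.1, -0.6, -0.8]
finger_gap: 0.043
grip_force: 41.0
```

{"api": "carry_out", "payload": {
  "increments": [
    [[0.03,0.032,0,0,0,0],[0.038,0.04,0,0,0,0],[0.038,0.04,0,0,0,0],[0.038,0.04,0.04,0,0,0],[0.038,0.04,0.08,0,0,0]]
  ]
}}

```text
clock: 13.05
tcp_pos: [0.6167, 0.1863, 0.1183]
orientation: [0.0, 0.625, 0.78, -0.0]
wrist_force: [0.5, -0.2, -0.5]
finger_gap: 0.0432
grip_force: 41.1
```

```bash
python3 - <<'E'
from plan import *
legs([(.6181,.1873,.044,102.9)])
E
```

```text
13.05 [0.6167 0.1863 0.1183] 102.6 tilt [ 0.     0.625  0.78  -0.   ] gap 0.0432
-> (0.6181, 0.1873, 0.044, 102.9) [0.001 0.003 0.149] az -0.001
```

{"api": "carry_out", "payload": {
  "increments": [
    [[0.001,0.003,0.04,0,0,0],[0.001,0.003,0.08,0,0,0],[0.001,0.003,0.12,0,0,0],[0.001,0.003,0.138,0,0,0],[0.001,0.003,0.145,0,0,0]]
  ]
}}

```text
clock: 13.68
tcp_pos: [0.6181, 0.1877, 0.0456]
orientation: [-0.0, 0.625, 0.781, -0.0]
wrist_force: [-0.2, -0.4, -1.0]
finger_gap: 0.0435
grip_force: 41.0
```

{"api": "carry_out", "payload": {
  "increments": [
    [[0,0,0,0,0,0],[0,0,0.001,0,0,0],[0,0,0.003,0,0,0],[0,0,0.004,0,0,0],[0,0,0.004,0,0,0]]
  ]
}}

```text
clock: 14.3
tcp_pos: [0.6185, 0.1886, 0.0438]
orientation: [-0.0, 0.625, 0.781, 0.0]
wrist_force: [0.1, 0.9, -1.1]
finger_gap: 0.0431
grip_force: 41.0
```

{"api": "carry_out", "payload": {
  "increments": [
    [[0,0,0.001,0,0,0],[0,0,0.002,0,0,0],[0,0,0.003,0,0,0],[0,0,0.004,0,0,0],[0,0,0.005,0,0,0]]
  ]
}}

```text
clock: 14.92
tcp_pos: [0.6185, 0.1886, 0.0412]
orientation: [-0.0, 0.625, 0.781, 0.0]
wrist_force: [0.8, -0.1, -0.4]
finger_gap: 0.0432
grip_force: 41.0
```

{"api": "carry_out", "payload": {
  "increments": [
    [[0,0,0.001,0,0,0],[0,0,0.002,0,0,0],[0,0,0.002,0,0,0]]
  ]
}}

```text
clock: 15.3
tcp_pos: [0.6185, 0.1886, 0.0407]
orientation: [0.0, 0.625, 0.781, 0.0]
wrist_force: [-2.1, -0.3, 3.1]
finger_gap: 0.0433
grip_force: 41.1
```

{"api": "carry_out", "payload": {
  "increments": [
    [[0,0,0,0,0,0],[0,0,0,0,0,0],[0,0,0,0,0,0],[0,0,0,0,0,0],[0,0,-0.03,0,0,0]]
  ],
  "jaw": 0
}}

```text
clock: 15.92
tcp_pos: [0.6174, 0.1883, 0.0545]
orientation: [-0.001, 0.625, 0.781, -0.001]
wrist_force: [0.2, -0.6, -0.4]
finger_gap: 0.085
grip_force: 0.0
```

```bash
python3 - <<'E'
from plan import *
s,p,t=pose()
legs([(*p[:2],.16,t),(.457,.051,.16,53.3)])
E
```

```text
15.93 [0.6174 0.1883 0.0545] 102.7 tilt [-0.001  0.625  0.781 -0.001] gap 0.085
-> (np.float64(0.6173748986388047), np.float64(0.18832641235363612), 0.16, np.float64(102.68175166933337)) [ 0.     0.    -0.211] az 0.0
-> (0.457, 0.051, 0.16, 53.3) [-0.198 -0.373 -0.   ] az 0.137
```

{"api": "carry_out", "payload": {
  "increments": [
    [[0,0,-0.06,0,0,0],[0,0,-0.14,0,0,0],[0,0,-0.2,0,0,0.01],[-0.04,-0.075,-0.215,0,0,0.036],[-0.08,-0.15,-0.215,0,0,0.062]]
  ]
}}

```text
clock: 16.55
tcp_pos: [0.5546, 0.1328, 0.1651]
orientation: [0.001, 0.765, 0.643, 0.002]
wrist_force: [-0.1, -0.6, -0.2]
finger_gap: 0.0853
grip_force: 0.0
```

```bash
python3 - <<'E'
from plan import *
legs([(.457,.051,.16,53.3)])
E
```

```text
16.55 [0.5546 0.1328 0.1651] 80.1 tilt [0.001 0.765 0.643 0.002] gap 0.0853
-> (0.457, 0.051, 0.16, 53.3) [-0.195 -0.164  0.01 ] az 0.074
```

{"api": "carry_out", "payload": {
  "increments": [
    [[-0.06,-0.05,0.01,0,0,0.025],[-0.12,-0.1,0.01,0,0,0.05],[-0.18,-0.15,0.01,0,0,0.074],[-0.195,-0.164,0.01,0,0,0.074],[-0.195,-0.164,0.01,0,0,0.074]]
  ]
}}

```text
clock: 17.18
tcp_pos: [0.4576, 0.0506, 0.1588]
orientation: [0.0, 0.892, 0.452, 0.001]
wrist_force: [0.4, -0.3, 0.1]
finger_gap: 0.0854
grip_force: 0.0
```

{"api": "carry_out", "payload": {
  "increments": [
    [[0,0,0,0,0,0],[0,0,0,0,0,0]]
  ]
}}

```text
clock: 17.42
tcp_pos: [0.4579, 0.0512, 0.1578]
orientation: [0.0, 0.892, 0.453, 0.0]
wrist_force: [1.0, -0.2, -0.4]
finger_gap: 0.0857
grip_force: 0.0
```

```bash
python3 - <<'E'
from plan import *
P,c=wristcap('w2.png');legs([(.457,.051,.036,53.3)])
H,S,V=cv2.split(cv2.cvtColor(c['frame'],cv2.COLOR_BGR2HSV))
w=(abs(P[...,0]-.457)<.035)&(abs(P[...,1]-.051)<.035)&(P[...,2]>.052)&(P[...,2]<.059)&(S<70)
print(w.sum(),cv2.minAreaRect(P[w][:,:2].astype(np.float32)))
E
```

```text
cap [121.  19.] 0.0918 [0.4595 0.1872 0.0912] [0.4614 0.1904] 0.0139
cap [307. 258.] 0.0756 [0.4567 0.0513 0.0751] [0.4563 0.051 ] 0.0129
17.48 [0.4577 0.0512 0.1577] 53.8 tilt [-0.     0.892  0.452  0.   ] gap 0.0854
-> (0.457, 0.051, 0.036, 53.3) [-0.001 -0.001  0.243] az 0.001
1649 ((0.4569286108016968, 0.051030855625867844), (0.035985276103019714, 0.03562864661216736), 53.130619049072266)
```

View pics/w2.png

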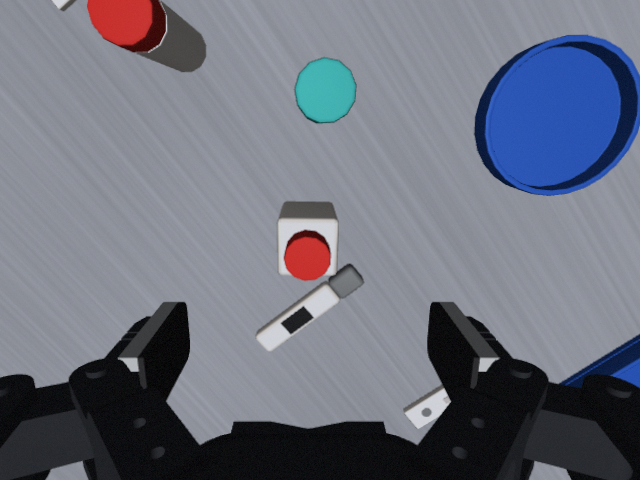

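The bottle at (307,258) is square to the jaws. The thermometer at (345,280) lies right next to it but is low, and the fingertips stay above it.

{"api": "carry_out", "payload": {
  "increments": [
    [[-0.001,-0.002,0.06,0,0,0.001],[-0.001,-0.002,0.13,0,0,0.002],[-0.001,-0.002,0.19,0,0,0.002],[-0.001,-0.002,0.228,0,0,0.002],[-0.001,-0.002,0.242,0,0,0.002]]
  ]
}}

```text
clock: 18.1
tcp_pos: [0.4552, 0.0512, 0.0355]
orientation: [-0.001, 0.895, 0.447, -0.001]
wrist_force: [0.1, 0.1, 0.6]
finger_gap: 0.0853
grip_force: 0.0
```

{"api": "carry_out", "payload": {
  "increments": [
    [[0,0,0,0,0,0],[0,0,0,0,0,0],[0,0,0,0,0,0],[0,0,0,0,0,0],[0,0,0,0,0,0]]
  ],
  "jaw": 1
}}

```text
clock: 18.73
tcp_pos: [0.4568, 0.0508, 0.0377]
orientation: [0.0, 0.895, 0.446, 0.001]
wrist_force: [-0.4, -0.1, 7.0]
finger_gap: 0.0358
grip_force: 40.7
```

{"api": "carry_out", "payload": {
  "increments": [
    [[0,0,-0.02,0,0,0],[0,0,-0.08,0,0,0],[0,0,-0.16,0,0,0],[0,0,-0.22,0,0,0],[0,0,-0.245,0,0,0]]
  ]
}}

```text
clock: 19.35
tcp_pos: [0.4567, 0.0508, 0.1612]
orientation: [0.001, 0.895, 0.446, 0.001]
wrist_force: [-0.6, 0.2, -1.5]
finger_gap: 0.0355
grip_force: 40.1
```

```bash
python3 - <<'E'
from plan import *
legs([(.5988,-.2051,.16,93.9),(.5988,-.2051,.05,93.9)])
E
```

```text
19.35 [0.4567 0.0508 0.1612] 53.0 tilt [0.001 0.895 0.446 0.001] gap 0.0355
-> (0.5988, -0.2051, 0.16, 93.9) [-0.238  0.535  0.002] az -0.114
-> (0.5988, -0.2051, 0.05, 93.9) [0.   0.   0.22] az 0.0
```

{"api": "carry_out", "payload": {
  "increments": [
    [[-0.025,0.055,0,0,0,-0.02],[-0.065,0.145,0,0,0,-0.045],[-0.105,0.235,0,0,0,-0.07],[-0.14,0.315,0,0,0,-0.095],[-0.175,0.395,0,0,0,-0.114]]
  ]
}}

```text
clock: 19.98
tcp_pos: [0.5609, -0.139, 0.1581]
orientation: [-0.001, 0.68, 0.733, -0.0]
wrist_force: [0.5, -0.3, -1.1]
finger_gap: 0.0357
grip_force: 40.2
```

```bash
python3 - <<'E'
from plan import *
legs([(.5988,-.2051,.16,93.9)])
E
```

```text
19.98 [ 0.5609 -0.139   0.1581] 94.3 tilt [-0.001  0.68   0.733 -0.   ] gap 0.0357
-> (0.5988, -0.2051, 0.16, 93.9) [-0.137  0.066 -0.004] az 0.001
```

{"api": "carry_out", "payload": {
  "increments": [
    [[-0.07,0.033,0,0,0,0],[-0.12,0.058,0,0,0,0],[-0.137,0.066,0.04,0,0,0],[-0.137,0.066,0.1,0,0,0],[-0.137,0.066,0.14,0,0,0]]
  ]
}}

```text
clock: 20.6
tcp_pos: [0.5965, -0.2022, 0.0855]
orientation: [-0.003, 0.682, 0.732, -0.001]
wrist_force: [0.4, -0.5, -1.0]
finger_gap: 0.0355
grip_force: 40.3
```

```bash
python3 - <<'E'
from plan import *
legs([(.5988,-.2051,.0455,93.9)])
E
```

```text
20.6 [ 0.5965 -0.2022  0.0855] 94.1 tilt [-0.003  0.682  0.732 -0.001] gap 0.0355
-> (0.5988, -0.2051, 0.0455, 93.9) [-0.006  0.004  0.08 ] az 0.0
```

{"api": "carry_out", "payload": {
  "increments": [
    [[-0.004,0.003,0.02,0,0,0],[-0.005,0.003,0.045,0,0,0],[-0.005,0.003,0.065,0,0,0],[-0.005,0.003,0.076,0,0,0],[-0.005,0.003,0.079,0,0,0]]
  ]
}}

```text
clock: 21.22
tcp_pos: [0.6004, -0.2062, 0.0496]
orientation: [-0.0, 0.682, 0.732, 0.0]
wrist_force: [0.1, 0.0, 0.1]
finger_gap: 0.0354
grip_force: 40.3
```

{"api": "carry_out", "payload": {
  "increments": [
    [[0,0,0,0,0,0],[0,0,0.001,0,0,0],[0,0,0.001,0,0,0]]
  ]
}}

```text
clock: 21.6
tcp_pos: [0.6006, -0.2064, 0.0496]
orientation: [0.0, 0.682, 0.732, 0.0]
wrist_force: [-0.0, 0.4, -1.9]
finger_gap: 0.0356
grip_force: 40.3
```

Still 8 mm up.

{"api": "carry_out", "payload": {
  "increments": [
    [[0,0,0.003,0,0,0],[0,0,0.006,0,0,0],[0,0,0.008,0,0,0],[0,0,0.01,0,0,0],[0,0,0.011,0,0,0]]
  ]
}}

```text
clock: 22.22
tcp_pos: [0.6004, -0.2062, 0.0437]
orientation: [-0.0, 0.682, 0.732, 0.0]
wrist_force: [-0.8, 0.1, -1.0]
finger_gap: 0.0359
grip_force: 40.3
```

{"api": "carry_out", "payload": {
  "increments": [
    [[0,0,0.001,0,0,0],[0,0,0.002,0,0,0],[0,0,0.003,0,0,0],[0,0,0.004,0,0,0],[0,0,0.004,0,0,0]]
  ]
}}

```text
clock: 22.85
tcp_pos: [0.6004, -0.2063, 0.0418]
orientation: [0.0, 0.682, 0.732, 0.0]
wrist_force: [0.7, -0.0, -0.9]
finger_gap: 0.0354
grip_force: 40.3
```

{"api": "carry_out", "payload": {
  "increments": [
    [[0,0,0.001,0,0,0],[0,0,0.002,0,0,0],[0,0,0.002,0,0,0]]
  ]
}}

```text
clock: 23.22
tcp_pos: [0.6005, -0.2063, 0.0417]
orientation: [0.0, 0.682, 0.732, 0.0]
wrist_force: [-1.5, 1.0, 5.7]
finger_gap: 0.0357
grip_force: 41.2
```

Contact. Next I'll release and go to bottle 1.

{"api": "carry_out", "payload": {
  "increments": [
    [[0,0,0,0,0,0],[0,0,0,0,0,0],[0,0,0,0,0,0],[0,0,0,0,0,0],[0,0,-0.03,0,0,0]]
  ],
  "jaw": 0
}}

```text
clock: 23.85
tcp_pos: [0.5993, -0.2057, 0.0549]
orientation: [-0.001, 0.682, 0.732, -0.0]
wrist_force: [-0.1, 1.0, -0.1]
finger_gap: 0.0854
grip_force: 0.0
```

{"api": "carry_out", "payload": {
  "increments": [
    [[0,0,-0.06,0,0,0],[0,0,-0.13,0,0,0],[0,0,-0.18,0,0,0],[0,0,-0.2,0,0,0.015],[0,0,-0.2,0,0,0.03]]
  ]
}}

```text
clock: 24.48
tcp_pos: [0.6014, -0.2067, 0.1586]
orientation: [0.002, 0.749, 0.663, 0.001]
wrist_force: [0.5, 0.1, -0.3]
finger_gap: 0.0855
grip_force: 0.0
```

```bash
python3 - <<'E'
from plan import *
legs([(.4594,-.2008,.16,78.8)])
E
```

```text
24.48 [ 0.6014 -0.2067  0.1586] 83.1 tilt [0.002 0.749 0.663 0.001] gap 0.0855
-> (0.4594, -0.2008, 0.16, 78.8) [-0.022 -0.283 -0.003] az 0.012
```

{"api": "carry_out", "payload": {
  "increments": [
    [[-0.006,-0.09,0,0,0,0.006],[-0.014,-0.18,0,0,0,0.012],[-0.022,-0.25,0,0,0,0.012],[-0.022,-0.282,0,0,0,0.012],[-0.022,-0.282,0,0,0,0.012]]
  ]
}}

```text
clock: 25.1
tcp_pos: [0.4591, -0.2008, 0.1568]
orientation: [0.001, 0.772, 0.635, 0.0]
wrist_force: [0.5, 0.5, -0.4]
finger_gap: 0.0854
grip_force: 0.0
```

{"api": "carry_out", "payload": {
  "increments": [
    [[0,0,0,0,0,0],[0,0,0,0,0,0]]
  ]
}}

```text
clock: 25.35
tcp_pos: [0.4602, -0.2008, 0.1558]
orientation: [0.0, 0.772, 0.636, 0.0]
wrist_force: [0.4, -0.0, -0.5]
finger_gap: 0.0853
grip_force: 0.0
```

```bash
python3 - <<'E'
from plan import *
P,c=wristcap();
H,S,V=cv2.split(cv2.cvtColor(c['frame'],cv2.COLOR_BGR2HSV))
w=(abs(P[...,0]-.459)<.035)&(abs(P[...,1]+.201)<.035)&(P[...,2]>.052)&(P[...,2]<.059)&(S<70)
r=cv2.minAreaRect(P[w][:,:2].astype(np.float32));print(w.sum(),r)
legs([(.459,-.2008,.0355,78.8)])
E
```

```text
cap [582. 220.] 0.0797 [ 0.5998 -0.2058  0.0792] [ 0.5998 -0.2062] 0.0132
cap [303. 260.] 0.0757 [ 0.4574 -0.201   0.0751] [ 0.4572 -0.2012] 0.0129
1693 ((0.4575476050376892, -0.2014097273349762), (0.03614244610071182, 0.035960182547569275), 78.87539672851562)
25.4 [ 0.46   -0.2007  0.1556] 79.0 tilt [0.    0.772 0.636 0.   ] gap 0.0854
-> (0.459, -0.2008, 0.0355, 78.8) [-0.    -0.002  0.24 ] az 0.0
```

{"api": "carry_out", "payload": {
  "increments": [
    [[-0.001,-0.003,0.06,0,0,0],[-0.001,-0.004,0.13,0,0,0],[-0.001,-0.004,0.19,0,0,0],[-0.001,-0.004,0.225,0,0,0],[-0.001,-0.004,0.239,0,0,0]]
  ]
}}

```text
clock: 26.02
tcp_pos: [0.4567, -0.2002, 0.0349]
orientation: [-0.001, 0.772, 0.636, -0.0]
wrist_force: [0.1, 0.3, 0.2]
finger_gap: 0.0855
grip_force: 0.0
```

{"api": "carry_out", "payload": {
  "increments": [
    [[0,0,0,0,0,0],[0,0,0,0,0,0],[0,0,0,0,0,0],[0,0,0,0,0,0],[0,0,0,0,0,0]]
  ],
  "jaw": 1
}}

```text
clock: 26.65
tcp_pos: [0.4578, -0.2012, 0.0372]
orientation: [0.001, 0.772, 0.636, 0.0]
wrist_force: [0.1, 0.2, 6.4]
finger_gap: 0.0357
grip_force: 40.7
```

{"api": "carry_out", "payload": {
  "increments": [
    [[0,0,-0.02,0,0,0],[0,0,-0.08,0,0,0],[0,0,-0.16,0,0,0],[0,0,-0.22,0,0,-0.01],[0,0,-0.245,0,0,-0.02]]
  ]
}}

```text
clock: 27.28
tcp_pos: [0.4576, -0.2011, 0.1611]
orientation: [0.001, 0.73, 0.684, 0.0]
wrist_force: [0.4, -0.2, -0.8]
finger_gap: 0.0355
grip_force: 40.1
```

```bash
python3 - <<'E'
from plan import *
legs([(.6032,-.2709,.16,93.9)])
E
```

```text
27.27 [ 0.4576 -0.2011  0.1611] 86.2 tilt [0.001 0.73  0.684 0.   ] gap 0.0355
-> (0.6032, -0.2709, 0.16, 93.9) [-0.12   0.3    0.002] az -0.021
```

{"api": "carry_out", "payload": {
  "increments": [
    [[-0.024,0.06,0,0,0,-0.01],[-0.056,0.14,0,0,0,-0.021],[-0.088,0.22,0,0,0,-0.021],[-0.112,0.28,0,0,0,-0.021],[-0.12,0.3,0,0,0,-0.021]]
  ]
}}

```text
clock: 27.9
tcp_pos: [0.6035, -0.2712, 0.1582]
orientation: [-0.0, 0.684, 0.729, -0.0]
wrist_force: [0.1, 0.0, -0.7]
finger_gap: 0.0354
grip_force: 40.3
```

{"api": "carry_out", "payload": {
  "increments": [
    [[0,0,0,0,0,0],[0,0,0.04,0,0,0],[0,0,0.1,0,0,0],[0,0,0.15,0,0,0],[0,0,0.17,0,0,0]]
  ]
}}

```text
clock: 28.52
tcp_pos: [0.6004, -0.2694, 0.0724]
orientation: [-0.002, 0.684, 0.729, -0.0]
wrist_force: [-0.4, 0.1, 0.7]
finger_gap: 0.036
grip_force: 40.2
```

```bash
python3 - <<'E'
from plan import *
legs([(.6032,-.2709,.044,93.9)])
E
```

```text
28.52 [ 0.6004 -0.2694  0.0724] 93.7 tilt [-0.002  0.684  0.729 -0.   ] gap 0.036
-> (0.6032, -0.2709, 0.044, 93.9) [-0.003  0.005  0.057] az -0.001
```

{"api": "carry_out", "payload": {
  "increments": [
    [[0,0.001,0.02,0,0,0],[0,0.001,0.04,0,0,0],[0,0.001,0.05,0,0,0],[0,0.001,0.056,0,0,0],[0,0.001,0.058,0,0,0]]
  ]
}}

```text
clock: 29.15
tcp_pos: [0.6032, -0.2707, 0.0448]
orientation: [0.0, 0.684, 0.729, 0.0]
wrist_force: [0.0, 0.2, -1.1]
finger_gap: 0.0357
grip_force: 40.2
```

{"api": "carry_out", "payload": {
  "increments": [
    [[0,0,0,0,0,0],[0,0,0.001,0,0,0],[0,0,0.002,0,0,0],[0,0,0.002,0,0,0]]
  ]
}}

```text
clock: 29.65
tcp_pos: [0.6031, -0.2707, 0.0438]
orientation: [-0.0, 0.684, 0.729, 0.0]
wrist_force: [-1.1, -0.0, -0.2]
finger_gap: 0.0358
grip_force: 40.2
```

{"api": "carry_out", "payload": {
  "increments": [
    [[0,0,0.001,0,0,0],[0,0,0.002,0,0,0],[0,0,0.003,0,0,0],[0,0,0.004,0,0,0],[0,0,0.005,0,0,0]]
  ]
}}

```text
clock: 30.28
tcp_pos: [0.6031, -0.2706, 0.0412]
orientation: [-0.0, 0.684, 0.729, 0.0]
wrist_force: [-0.2, 0.8, 4.3]
finger_gap: 0.0356
grip_force: 40.8
```

{"api": "carry_out", "payload": {
  "increments": [
    [[0,0,0.001,0,0,0],[0,0,0.001,0,0,0]]
  ]
}}

```text
clock: 30.52
tcp_pos: [0.6031, -0.2706, 0.0412]
orientation: [0.0, 0.684, 0.729, 0.0]
wrist_force: [-1.4, 1.2, 3.0]
finger_gap: 0.0353
grip_force: 40.7
```

{"api": "carry_out", "payload": {
  "increments": [
    [[0,0,0,0,0,0],[0,0,0,0,0,0],[0,0,0,0,0,0],[0,0,0,0,0,0],[0,0,-0.03,0,0,0]]
  ],
  "jaw": 0
}}

```text
clock: 31.15
tcp_pos: [0.6021, -0.2701, 0.0549]
orientation: [-0.002, 0.684, 0.729, -0.0]
wrist_force: [-0.1, -0.2, -0.2]
finger_gap: 0.0855
grip_force: 0.0
```

{"api": "carry_out", "payload": {
  "increments": [
    [[0,0,-0.06,0,0,0],[0,0,-0.15,0,0,0],[0,0,-0.23,0,0,0],[0,0,-0.25,0,0,-0.012],[0,0,-0.25,0,0,-0.025]]
  ]
}}

```text
clock: 31.78
tcp_pos: [0.6041, -0.2713, 0.1842]
orientation: [0.002, 0.624, 0.782, 0.0]
wrist_force: [0.7, 0.6, -0.7]
finger_gap: 0.0858
grip_force: 0.0
```

```bash
python3 - <<'E'
from plan import *
legs([(.463,.190,.18,102.9)])
E
```

```text
31.77 [ 0.6041 -0.2713  0.1842] 102.8 tilt [0.002 0.624 0.782 0.   ] gap 0.0858
-> (0.463, 0.19, 0.18, 102.9) [ 0.962 -0.07   0.008] az -0.0
```

{"api": "carry_out", "payload": {
  "increments": [
    [[0.08,-0.006,0,0,0,0],[0.19,-0.014,0,0,0,0],[0.3,-0.022,0,0,0,0],[0.41,-0.03,0,0,0,0],[0.52,-0.038,0,0,0,0]]
  ]
}}

```text
clock: 32.4
tcp_pos: [0.5272, -0.0197, 0.1822]
orientation: [0.001, 0.625, 0.781, 0.001]
wrist_force: [0.8, -0.4, 0.7]
finger_gap: 0.0856
grip_force: 0.0
```

{"api": "carry_out", "payload": {
  "increments": [
    [[0.11,-0.008,0,0,0,0],[0.22,-0.016,0,0,0,0],[0.33,-0.024,0,0,0,0],[0.4,-0.029,0,0,0,0],[0.44,-0.032,0.01,0,0,0]]
  ]
}}

```text
clock: 33.02
tcp_pos: [0.4634, 0.1919, 0.1775]
orientation: [0.001, 0.624, 0.782, 0.001]
wrist_force: [0.6, -0.6, 0.4]
finger_gap: 0.0857
grip_force: 0.0
```

{"api": "carry_out", "payload": {
  "increments": [
    [[0,0,0,0,0,0],[0,0,0,0,0,0],[0,0,0,0,0,0]]
  ]
}}

```text
clock: 33.4
tcp_pos: [0.4641, 0.1892, 0.1763]
orientation: [0.0, 0.625, 0.78, 0.0]
wrist_force: [0.1, 0.8, 0.2]
finger_gap: 0.085
grip_force: 0.0
```

```bash
python3 - <<'E'
from plan import *
wristcap('w3.png');legs([(.463,.190,.058,102.9)])
E
```

```text
cap [568. 173.] 0.0644 [0.6014 0.2623 0.0638] [0.6019 0.2615] 0.0228
cap [304. 251.] 0.0917 [0.4613 0.1913 0.0911] [0.4616 0.1908] 0.0139
cap [547. 291.] 0.0643 [0.6177 0.1901 0.0638] [0.6181 0.1892] 0.0227
33.45 [0.4641 0.1892 0.1761] 102.6 tilt [0.    0.625 0.78  0.   ] gap 0.0854
-> (0.463, 0.19, 0.058, 102.9) [ 0.002 -0.002  0.236] az -0.001
```

View pics/w3.png

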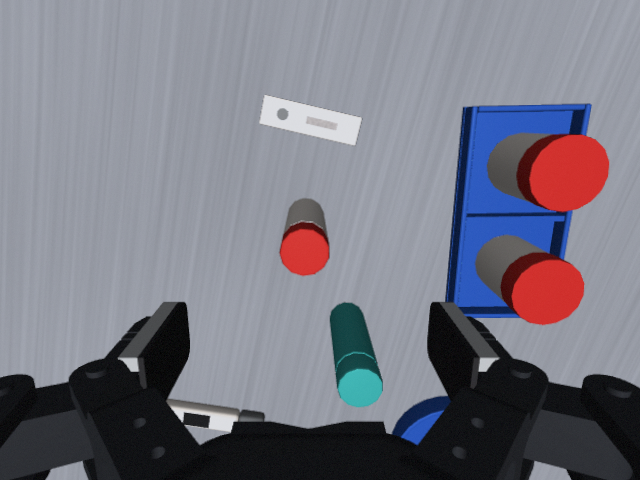

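The red tube at (304,251) is centred between the fingers, and the turquoise one at (358,385) is clear of them. Both pots are upright in their bays, at (568,173) and (547,291).

{"api": "carry_out", "payload": {
  "increments": [
    [[0.002,-0.002,0.06,0,0,0],[0.003,-0.003,0.13,0,0,0],[0.003,-0.003,0.19,0,0,0],[0.003,-0.003,0.222,0,0,0],[0.003,-0.003,0.235,0,0,0]]
  ]
}}

```text
clock: 34.08
tcp_pos: [0.4614, 0.1903, 0.0573]
orientation: [-0.001, 0.625, 0.781, -0.001]
wrist_force: [0.4, -0.2, 0.7]
finger_gap: 0.0856
grip_force: 0.0
```

{"api": "carry_out", "payload": {
  "increments": [
    [[0,0,0,0,0,0],[0,0,0,0,0,0],[0,0,0,0,0,0],[0,0,0,0,0,0],[0,0,0,0,0,0]]
  ],
  "jaw": 1
}}

```text
clock: 34.7
tcp_pos: [0.4624, 0.1912, 0.059]
orientation: [0.0, 0.625, 0.781, 0.001]
wrist_force: [-0.7, -0.9, 4.4]
finger_gap: 0.0271
grip_force: 39.4
```

{"api": "carry_out", "payload": {
  "increments": [
    [[0,0,0,0,0,0],[0,0,-0.02,0,0,0],[0,0,-0.08,0,0,0],[0,0,-0.16,0,0,0],[0,0,-0.24,0,0,0]]
  ]
}}

```text
clock: 35.33
tcp_pos: [0.4612, 0.191, 0.1796]
orientation: [-0.0, 0.625, 0.781, -0.0]
wrist_force: [0.5, 0.5, 0.0]
finger_gap: 0.0269
grip_force: 39.4
```

```bash
python3 - <<'E'
from plan import *
legs([(.6286,.0155,.2,102.9)])
E
```

```text
35.33 [0.4612 0.191  0.1796] 102.7 tilt [-0.     0.625  0.781 -0.   ] gap 0.0269
-> (0.6286, 0.0155, 0.2, 102.9) [-0.416  0.249 -0.041] az -0.001
```

{"api": "carry_out", "payload": {
  "increments": [
    [[-0.03,0.018,-0.04,0,0,0],[-0.1,0.06,-0.041,0,0,0],[-0.19,0.114,-0.041,0,0,0],[-0.28,0.168,-0.041,0,0,0],[-0.36,0.215,-0.041,0,0,0]]
  ]
}}

```text
clock: 35.95
tcp_pos: [0.6071, 0.0377, 0.199]
orientation: [-0.0, 0.625, 0.781, 0.0]
wrist_force: [0.6, 1.4, -0.4]
finger_gap: 0.027
grip_force: 39.4
```

{"api": "carry_out", "payload": {
  "increments": [
    [[-0.04,0.025,0,0,0,0],[-0.056,0.034,0,0,0,0],[-0.056,0.034,0.03,0,0,0],[-0.056,0.034,0.09,0,0,0],[-0.056,0.034,0.15,0,0,0]]
  ]
}}

```text
clock: 36.58
tcp_pos: [0.6276, 0.0169, 0.1224]
orientation: [-0.0, 0.624, 0.781, -0.0]
wrist_force: [0.4, 0.3, -0.3]
finger_gap: 0.0276
grip_force: 39.5
```

```bash
python3 - <<'E'
from plan import *
legs([(.6286,.0155,.067,102.9)])
E
```

```text
36.58 [0.6276 0.0169 0.1224] 102.8 tilt [-0.     0.624  0.781 -0.   ] gap 0.0276
-> (0.6286, 0.0155, 0.067, 102.9) [-0.003  0.001  0.111] az -0.0
```

{"api": "carry_out", "payload": {
  "increments": [
    [[-0.002,0,0.04,0,0,0],[-0.002,0,0.075,0,0,0],[-0.002,0,0.097,0,0,0],[-0.002,0,0.106,0,0,0],[-0.002,0,0.109,0,0,0]]
  ]
}}

```text
clock: 37.2
tcp_pos: [0.6294, 0.0146, 0.0696]
orientation: [0.0, 0.625, 0.781, 0.0]
wrist_force: [0.2, -0.5, -0.4]
finger_gap: 0.0268
grip_force: 39.5
```

{"api": "carry_out", "payload": {
  "increments": [
    [[0,0,0,0,0,0],[0,0,0.001,0,0,0],[0,0,0.002,0,0,0],[0,0,0.002,0,0,0]]
  ]
}}

```text
clock: 37.7
tcp_pos: [0.6292, 0.0144, 0.0684]
orientation: [0.0, 0.625, 0.781, 0.0]
wrist_force: [-0.9, -0.0, -1.0]
finger_gap: 0.0273
grip_force: 39.5
```

{"api": "carry_out", "payload": {
  "increments": [
    [[0,0,0.002,0,0,0],[0,0,0.004,0,0,0],[0,0,0.006,0,0,0],[0,0,0.007,0,0,0],[0,0,0.008,0,0,0]]
  ]
}}

```text
clock: 38.33
tcp_pos: [0.6291, 0.0145, 0.0643]
orientation: [-0.0, 0.625, 0.781, 0.0]
wrist_force: [-1.0, -0.3, 0.2]
finger_gap: 0.0271
grip_force: 39.5
```

{"api": "carry_out", "payload": {
  "increments": [
    [[0,0,0.001,0,0,0],[0,0,0.002,0,0,0],[0,0,0.002,0,0,0]]
  ]
}}

```text
clock: 38.7
tcp_pos: [0.6291, 0.0145, 0.0633]
orientation: [-0.0, 0.625, 0.781, 0.0]
wrist_force: [0.7, 0.3, -1.2]
finger_gap: 0.0274
grip_force: 39.5
```

{"api": "carry_out", "payload": {
  "increments": [
    [[0,0,0.001,0,0,0],[0,0,0.002,0,0,0],[0,0,0.002,0,0,0]]
  ]
}}

```text
clock: 39.08
tcp_pos: [0.6292, 0.0145, 0.0631]
orientation: [0.0, 0.625, 0.781, 0.0]
wrist_force: [-1.6, -0.1, 5.3]
finger_gap: 0.0271
grip_force: 40.0
```

{"api": "carry_out", "payload": {
  "increments": [
    [[0,0,0,0,0,0],[0,0,0,0,0,0],[0,0,0,0,0,0],[0,0,0,0,0,0],[0,0,0,0,0,0]]
  ],
  "jaw": 0
}}

```text
clock: 39.7
tcp_pos: [0.6291, 0.0145, 0.0622]
orientation: [-0.0, 0.625, 0.781, 0.0]
wrist_force: [0.7, -0.3, 0.6]
finger_gap: 0.0856
grip_force: 0.0
```

{"api": "carry_out", "payload": {
  "increments": [
    [[0,0,-0.04,0,0,0],[0,0,-0.1,0,0,0],[0,0,-0.18,0,0,0],[0,0,-0.26,0,0,0],[0,0,-0.3,0,0,0]]
  ]
}}

```text
clock: 40.33
tcp_pos: [0.6301, 0.0144, 0.2152]
orientation: [0.002, 0.625, 0.781, 0.001]
wrist_force: [-0.7, 0.6, -0.1]
finger_gap: 0.0851
grip_force: 0.0
```

{"api": "carry_out", "payload": {
  "increments": [
    [[0.04,-0.09,0,0,0,0],[0.08,-0.18,0,0,0,0],[0.12,-0.27,0,0,0,0],[0.16,-0.36,0,0,0,0],[0.16,-0.36,0,0,0,0]]
  ]
}}

```text
clock: 40.95
tcp_pos: [0.4322, 0.0538, 0.2122]
orientation: [-0.001, 0.624, 0.781, -0.001]
wrist_force: [0.0, -0.2, 0.8]
finger_gap: 0.0853
grip_force: 0.0
```

```bash
python3 - <<'E'
from plan import *
P=cloud(snap('top','top3.png')[1]);im=cv2.imread('pics/top3.png');H,S,V=cv2.split(cv2.cvtColor(im,cv2.COLOR_BGR2HSV))
n,l,st,ce=cv2.connectedComponentsWithStats((((H<10)|(H>170))&(S>130)&(V>80)).astype(np.uint8))
for i in range(1,n):
    if st[i,4]>80: print(ce[i].round(),np.median(P[l==i],0).round(4))
print([(d['position'],d['score']) for d in env.find_in('top','beaker')]);legs([])
E
```

```text
[465. 197.] [ 0.6042 -0.2698  0.0787]
[430. 204.] [ 0.6012 -0.2055  0.0785]
[168. 248.] [0.6033 0.2613 0.0639]
[([0.4222, -0.3312, 0.0398], 0.88)]
41.05 [0.4365 0.053  0.2129] 102.7 tilt [0.001 0.625 0.781 0.001] gap 0.085
```

View pics/top3.png

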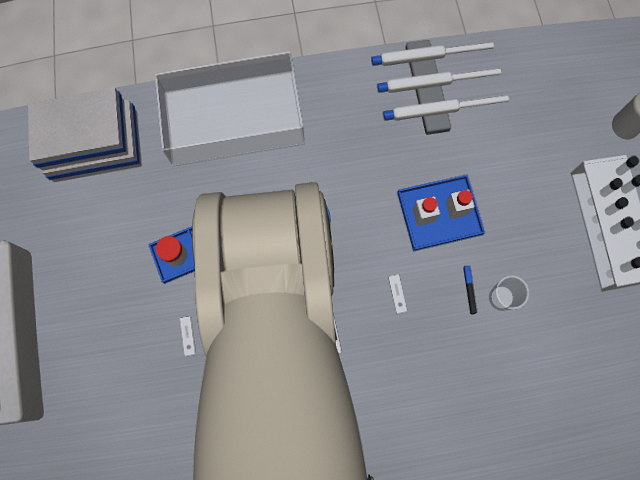

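In the top view the bottles stand in the square tray at (428,205) and (464,199), a pot is at (168,248), and the beaker is undisturbed at (510,293). The arm hides the dish, so I'll check it from the scene camera.

```bash
python3 - <<'E'
from plan import *
s,c=snap('scene');cv2.imwrite('pics/s2.png',cv2.resize(c['frame'][160:320,140:460],None,fx=2.5,fy=2.5,interpolation=cv2.INTER_CUBIC))
E
```

```text
(no output)
```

View pics/s2.png

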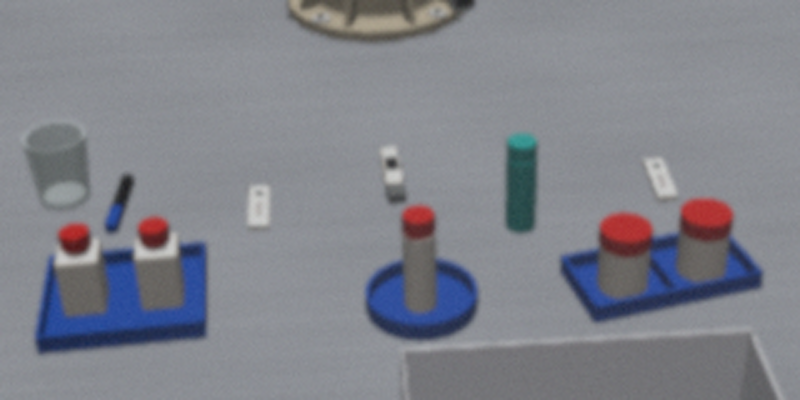

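The scene crop shows both bottles upright in the square tray, the tube upright in the dish at (420,260), and a pot in each bay. The beaker and the turquoise tube are untouched.

```bash
python3 -c "
from workcell import env
print(env.hand_in())"
```

```text
the job is handed in; nothing more can be done
None
```

I sorted all five containers and handed the job in at about 41 s: a pot in each bay, both bottles in the square tray and the tube in the round dish, all upright and released, with the beaker and turquoise tube left where they were (no verdict was returned).

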